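# Turn up the sunken trim knob under a locked guard

### The arm

A 6-joint arm with a two-finger parallel gripper is mounted at the origin on a cart in front of the work surface, level with it; the furniture and walls round the work are solid. World frame = base frame: x ahead of the robot, y to its left, z up, the work surface at z = 0. Lengths are in mm, angles in degrees, forces in N, time in s.
With the tool pointing down it reaches from about 300 to 850 mm from the base axis. Payload 4.2 kg.
Tool frame: the origin (TCP) lies midway between the tips of the shut fingers; the grasp point (between the pads) lies 19 mm behind it (env.grasp_offset is the distance from the TCP to the grasp point, in mm); z points along the fingers, y is the line along which they close (so a half turn about z gives the same grasp; the last joint's range is limited). The gripper opens to 91 mm and grips with 3 to 60 N. Pads are 32 mm wide; open, the fingers measure 118 mm over their backs; the gripper's body (76 mm by 178 mm) begins 60 mm behind the grasp point.
Start: joints at [75.229, 18.312, 89.639, -0, 72.044, -1.146], TCP at [135.451, 558.835, 213.976] pointing down, gripper open.
Joint ranges: [-177.97, 177.97], [-48.28, 115.42], [12.27, 149.76], [-77.06, 257.06], [2.81, 150.46], [-146.56, 146.56]. Speed limits (degrees/s): [147.25, 147.25, 180, 180, 180, 180].

### API

Orientations are given as [roll, pitch, yaw] about the fixed x, y, z axes, in that order (R = Rz(yaw) Ry(pitch) Rx(roll)).
In Python, from workcell import env, optics gives the robot as it stands. The module is installed in compiled form; this text tells all that it offers.
- The arm moves only by the tool send_rows, never from a script. Its argument "targets" is a list that holds one entry, the list of rows, each a list of 7 numbers: the turn, a rotation vector about the world's x, y, z scaled (see below), then the shift along the world's x, y, z scaled (see below), then the closure, from -1 (fully open) to 1 (shut). In form: [[[rx, ry, rz, x, y, z, gripper], ...]]. A call has 1 to 12 rows; each row shifts and turns the commanded pose from where the row before left it; what a row does not reach is not made up. The controller multiplies each number of a shift by 0.2 m and each number of a turn by pi/2 rad. A row lasts 1/10 s, in which the tool goes at most 50 mm and 8.59 degrees, less where a joint would pass 70% of its speed; a pose out of reach is approached as far as the arm can. A call with a number of a shift or a turn outside -1 to 1 is refused whole. A call with a gripper value outside its range is refused whole. The fingers move at their own pace and stop on an object; "grip_force" is the grip in N (left out, the last holds). Time passes only in rows, so rows that do not move let the fingers close. It gives the time, the measured TCP pose, the force, the opening and the grip force at its end, in the units of the state.
- env.state(): the state, without advancing time (a new reading comes with each control period).
- optics.grab_frame(name): name is "scene" or "top" or "wrist"; returns (picture, depth): 480x640x3 uint8, red, green, blue; 480x640 float32, mm along the optical axis (not along the pixel's ray), 0 where there is no reading.
- optics.camera_info(name): a dict with "camera_matrix" (3x3 intrinsics, pixels), "R" (3x3) and "t" (3): a world point X has camera coordinates R X + t; the wrist camera has in their place "mount" (4x4, takes a point from camera to tool coordinates, whose origin is the TCP and whose axes are the flange's). Camera axes: x right, y down, z forward; pixel columns grow to the right and rows downward; lengths in mm; the calibration is good to about 2 mm. The wrist camera is an equidistant fisheye: a pixel r from the principal point sees the ray r / f radians off the axis. A picture is of the moment at which its call begins: read the wrist's pose just before it. camera_info takes no time and is no camera call.
- env.job_done(): hands the job in; it is judged then, once.
Trained networks look in the newest picture that a camera, given by its name, has taken for a name from the list of things; names that differ only in an ending like _2 or _b are one class to them, and where a whole thing is asked for, a point or a joint stands for the part that bears it (a point fixed in the world has none). Each returns a list of dicts, best first, with "conf" (0 to 1); they miss things now and then, are a little off and sometimes report something else, mostly with a low value. They report only what shows in the picture. A call takes as long as a camera call.
- optics.silhouettes(camera, name): "mask" (480x640 bool, what is visible of it) and "at" ([column, row] in pixels, amid what is visible of it).
- optics.place_of(camera, name): "at" ([column, row] in pixels: a listed point, or the origin of a listed thing).
The state is a dict: "time_s": time; "qpos": joint angles; "qvel": joint speeds; "effort": joint torques, N m; "ee_pos": TCP position; "ee_rot": TCP orientation; "force": force on the tool from outside, world axes, zero at the start; "torque": the same for the moment, N m; "gripper_width": finger opening in mm; "gripper_force": force on a finger pad.
Only numpy, scipy, OpenCV 4.12 (cv2) and the standard library are available. Lean on these libraries where they do the work, as an engineer would, in place of code of your own. Each camera call takes 0.05 s, during which the arm holds its last target. There are 200 camera calls.

### The job

On the blue welding remote on the bench, slide the aluminium guard fully open to the robot's left - its red lock tab has to be held down all the while it slides - and let the tab spring up again. Then turn the small knob at the bottom of the uncovered well clockwise all the way to its end stop, let go, and leave the guard open. Do not disturb the nozzle, the bolt and the side cutters lying round it.

Things in the scene. Friction and masses are not known exactly. Their poses are not given: they have to be found in the camera images.
- housing: blue box of the remote, 104 (x) x 184 (y) x 50 mm, fixed to the bench; origin at the centre of its underside, z up, +y the way the guard opens (roughly to the robot's left). On its top face a steel comb bar 14 mm high runs along the +x edge, teeth reaching in to x = +39 mm, and a guide 5 mm high along the -x edge; a round well opens at x = 0, y = -44 mm, hidden by the guard at first
- well_mouth (a point): centre of the well's mouth, in the plane of the box's top face (50 mm above the bench); axes as the housing. The well is 75 mm across and 34 mm deep. A scale of white strokes surrounds it; a longer red stroke marks the knob's end stop
- knob_top (a point): centre of the top of the upright knob in the middle of the well: round, ribbed, grey, 20 mm in diameter, with a skirt 30 mm wide and 3 mm thick at its foot. Its top is 26 mm above the well floor and 8 mm below the mouth; 27 mm are free between knob and wall. A white line on it points to the scale. It turns about its vertical axis (friction about 0.06 N m) and stays where left
- knob (a joint): angle of the knob in rad: 0 to 4.8, growing clockwise seen from above; 4.8 is the end stop, a firm one
- guard (a joint): travel of the guard in m: 0 shut over the well, 0.082 fully open against its stop, towards the housing's +y. An 80 x 76 mm aluminium plate on the box's top that carries the red lock tab. With the tab up a pin on it stands between the comb's teeth and the guard cannot open; should the tab rise on the way it locks again, until past 0.068. Friction about 1.5 N
- tab_top (a point): centre of the red lock tab's top face, 62 mm above the bench with the tab up; rides with the guard (shut: right over the knob). The tab is 40 (x) x 42 mm (y); a lip 5 mm thick and 7 mm high above that face stands along its +y edge, its pushing face 17 mm from this point, so that shut fingers pressing the tab can push the lip towards +y
- tab (a joint): how far the lock tab is pressed down, in m: 0 up, 0.006 fully down; the pin is free below about 0.0045. A spring pushes it up, 2 N at the top and 5 N fully down
- nozzle: terracotta-coloured ceramic nozzle, 20 mm across and 35 mm high, standing loose on the bench in front of the box; origin at its underside
- bolt: M16 steel bolt standing loose on its head behind the box, 24 x 27 x 55 mm; origin at its underside
- cutters: side cutters with blue handles lying loose to the left of the box, 152 x 55 x 13 mm; origin at the underside

How it is judged:
By the outcome, as a careful person would: the job done as asked, in the order asked, and still so for the second after the job is handed in, with the robot touching nothing.
It also fails if it takes over 61 s, if anything falls off the work surface, if the arm or the gripper's body presses on something with over 40 N, if the wrist force passes 120 N, or if a joint passes its speed limit or range.

## Working session

There is one attempt and no reset: what is moved stays moved. The work goes in short steps, Python scripts to look and compute and a tool call to move; the robot and the scene stay as the last step left them, time stands still between calls to the robot, and variables do not carry over. Pictures are saved under pics/ and viewed, at most 10 in all, crops included, and the job is handed in when it is done.

Besides the shell and the picture viewer there is one more tool, called after "Request:" as name([rows], argument=value, ...), one row to a line, values as JSON. send_rows: Moves the arm, as the interface text tells. Its arguments: {"type":"object","properties":{"targets":{"type":"array"},"grip_force":{"type":"number"}},"required":["targets"]}

```bash
mkdir -p pics
cat > h.py <<'E'
import numpy as np, cv2
from workcell import env, optics
def unproj(cam,uv,d=None,z=None):
    c=optics.camera_info(cam);K=np.array(c["camera_matrix"]);R=np.array(c["R"]);t=np.array(c["t"])
    r=np.linalg.inv(K)@[uv[0],uv[1],1.]
    if d is not None: return R.T@(r*d-t)
    o=-R.T@t; w=R.T@r
    return o+w*(z-o[2])/w[2]
def save(name,img): cv2.imwrite("pics/"+name,cv2.cvtColor(img,cv2.COLOR_RGB2BGR))
E
python3 - <<'E'
from h import *
np.set_printoptions(precision=1,suppress=True)
s=env.state();print(s["time_s"],s["ee_pos"],s["ee_rot"],s["gripper_width"])
for c in("top","scene"):
    im,d=optics.grab_frame(c);save(c+"0.png",im)
    for n,z in(("housing",0),("well_mouth",50),("knob_top",42),("tab_top",62),("nozzle",0),("bolt",0),("cutters",0)):
        for r in optics.place_of(c,n)[:2]:
            print(c,n,round(r["conf"],2),np.array(r["at"]),unproj(c,r["at"],z=z))
E
```

```text
0.0 [135.3 558.3 213.1] [-179.9   -0.   166.4] 91.01037128373879
top housing 0.78 [371.4 278. ] [478.2 257.4   0. ]
top well_mouth 0.85 [402.6 280.5] [469.8 215.   50. ]
top tab_top 0.6 [403.6 279.1] [471.  215.4  62. ]
top tab_top 0.16 [279.6 273. ] [483.8 402.7  62. ]
top nozzle 0.68 [337.3 342.6] [376.1 315.4   0. ]
top bolt 0.69 [415.4 223. ] [567.7 181.6   0. ]
top cutters 0.88 [277.7 275.2] [485.7 409.4   0. ]
scene housing 0.96 [332.5 302.8] [478.5 259.5   0. ]
scene housing 0.32 [258.3 327. ] [382.1 319.3   0. ]
scene well_mouth 0.8 [355.8 298.2] [466.7 215.6  50. ]
scene tab_top 0.92 [359.  290.5] [471.4 214.2  62. ]
scene nozzle 0.83 [258.5 328. ] [380.9 318.    0. ]
scene nozzle 0.65 [408.8 287.5] [568.9 183.3   0. ]
scene bolt 0.59 [410.5 286.1] [572.9 182.6   0. ]
scene cutters 0.75 [258.2 253.9] [495.1 412.    0. ]
```

View pics/top0.png

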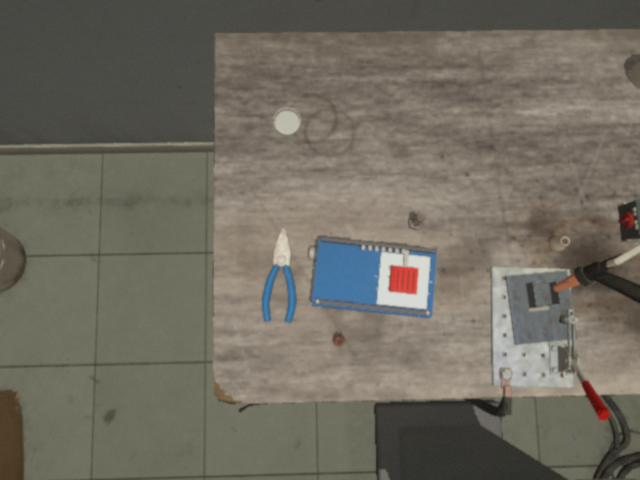

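Run:
```python
from h import *
np.set_printoptions(precision=1,suppress=True)
for c in("top","scene"):
  im,d=optics.grab_frame(c)
  for n in("housing","tab_top","guard"):
    for r in optics.silhouettes(c,n)[:1]:
        m=r["mask"]&(d>0);v,u=np.nonzero(m)
        P=np.array([unproj(c,(a,b),d=d[b,a]) for a,b in zip(u,v)])
        z=P[:,2]; print(c,n,r["conf"],len(P),np.percentile(z,[5,50,95]),P.mean(0))
        lo,hi={"housing":(46,54),"tab_top":(59,66),"guard":(50,58)}[n]
        Q=P[(z>lo)&(z<hi)][:,:2].astype(np.float32)
        if len(Q)>5:
            print(len(Q),cv2.minAreaRect(Q))
```

```text
Traceback (most recent call last):
  File "h.py", line 4, in unproj
    c=optics.camera_info(cam);K=np.array(c["camera_matrix"]);R=np.array(c["R"]);t=np.array(c["t"])
ValueError: time passes only in moves, steps and waits
```

The top view shows the blue remote at about (374, 277), the guard with its red tab at (403, 280), the nozzle at (338, 339), the bolt at (415, 219) and the cutters at (280, 278). The box is turned a few degrees.

```bash
sed -i 's/^def unproj/import functools\ninfo=functools.lru_cache(None)(optics.camera_info)\ndef unproj/; s/c=optics.camera_info(cam)/c=info(cam)/' h.py
python3 - <<'E'
from h import *
np.set_printoptions(precision=1,suppress=True)
for c in("top","scene"):
  im,d=optics.grab_frame(c)
  for n in("housing","tab_top","guard"):
    for r in optics.silhouettes(c,n)[:1]:
        m=r["mask"]&(d>0);v,u=np.nonzero(m)
        P=np.array([unproj(c,(a,b),d=d[b,a]) for a,b in zip(u,v)])
        z=P[:,2]; print(c,n,r["conf"],len(P),np.percentile(z,[5,50,95]),P.mean(0))
        lo,hi={"housing":(46,54),"tab_top":(59,66),"guard":(50,58)}[n]
        Q=P[(z>lo)&(z<hi)][:,:2].astype(np.float32)
        if len(Q)>5:
            print(len(Q),cv2.minAreaRect(Q))
E
```

```text
top housing 0.66 8407 [48.  51.8 64.4] [476.8 259.5  53.1]
5805 ((476.5530090332031, 257.4821472167969), (184.46295166015625, 104.21282958984375), 82.83080291748047)
top tab_top 0.57 841 [58.5 62.5 69.5] [473.8 215.3  62.7]
698 ((483.4111328125, 213.42019653320312), (42.47488021850586, 64.65904235839844), 82.5045166015625)
top guard 0.74 2510 [51.  54.  64.7] [471.2 214.9  56.3]
1674 ((470.91778564453125, 214.4097442626953), (76.40931701660156, 79.47933197021484), 83.65695190429688)
scene housing 0.79 11157 [11.5 50.8 63.5] [461.9 245.4  46.4]
5680 ((472.0581970214844, 258.27685546875), (186.8078155517578, 105.17754364013672), 83.65157318115234)
scene tab_top 0.69 993 [56.6 62.3 68.9] [469.3 215.1  62.3]
795 ((479.95751953125, 212.49176025390625), (42.37364959716797, 66.04093933105469), 81.0890121459961)
scene guard 0.65 2463 [51.8 53.9 64.4] [463.6 211.5  56.8]
1568 ((467.9443664550781, 213.92709350585938), (76.5233383178711, 80.67801666259766), 82.92572021484375)
```

Request:
send_rows([
  [[0.073, 0, 0, 0.14, -0.143, 0, 1], [0, 0, 0, 0.14, -0.143, 0, 1], [0, 0, 0, 0.14, -0.143, 0, 1], [0, 0, 0, 0.14, -0.143, 0, 1], [0, 0, 0, 0.14, -0.143, 0, 1], [0, 0, 0, 0.14, -0.143, 0, 1], [0, 0, 0, 0.14, -0.143, 0, 1], [0, 0, 0, 0.14, -0.143, 0, 1], [0, 0, 0, 0.14, -0.143, 0, 1], [0, 0, 0, 0.14, -0.143, 0, 1], [0, 0, 0, 0.14, -0.143, 0, 1], [0, 0, 0, 0.14, -0.143, 0, 1]],
], grip_force=20)

```text
time_s: 2.5
ee_pos: [472.5, 214.3, 214.2]
ee_rot: [173.6, -1.5, 166.4]
force: [1.5, 0.9, 1.0]
gripper_width: 0.2
gripper_force: 0.0
```

I put the turn on rx instead of rz, so I'm undoing that and applying it about z.

Request:
send_rows([
  [[-0.073, 0, 0, 0, 0, 0, 1], [0, 0, 0.073, 0, 0, 0, 1], [0, 0, 0, 0, 0, 0, 1], [0, 0, 0, 0, 0, 0, 1]],
])

```text
time_s: 2.9
ee_pos: [471.3, 215.6, 213.9]
ee_rot: [180.0, -0.0, 172.8]
force: [-0.2, -0.1, -0.3]
gripper_width: 0.6
gripper_force: 0.0
```

```bash
cat >> h.py <<'E'
from scipy.spatial.transform import Rotation as Ro
def wray(s,uv,z):
    c=info("wrist");K=np.array(c["camera_matrix"]);M=np.array(c["mount"])
    a=(np.array(uv)-K[:2,2])/[K[0,0],K[1,1]];th=np.hypot(*a)
    r=np.r_[np.sin(th)*a/max(th,1e-9),np.cos(th)]
    Rt=Ro.from_euler("xyz",s["ee_rot"],degrees=True).as_matrix()
    o=Rt@M[:3,3]+s["ee_pos"];w=Rt@M[:3,:3]@r
    return o+w*(z-o[2])/w[2]
E
python3 - <<'E'
from h import *
np.set_printoptions(precision=1,suppress=True)
s=env.state();print(s["time_s"],s["ee_pos"],s["ee_rot"],s["qpos"])
im,d=optics.grab_frame("wrist");save("w1.png",im)
for n,z in(("housing",0),("well_mouth",50),("tab_top",62)):
    for r in optics.place_of("wrist",n)[:2]: print(n,r["conf"],r["at"],wray(s,r["at"],z))
for n,z in(("tab_top",62),("guard",54)):
    for r in optics.silhouettes("wrist",n)[:1]:
        v,u=np.nonzero(r["mask"]);P=np.array([wray(s,(a,b),z)[:2] for a,b in zip(u,v)],np.float32)
        print(n,r["conf"],r["at"],cv2.minAreaRect(P))
E
```

```text
2.9 [471.3 215.6 213.9] [180.   -0.  172.8] [ 23.3  13.2  96.9   0.   69.9 -59.5]
housing 0.72 [364.0, 198.6] [472.5 257.8   0. ]
well_mouth 0.61 [489.9, 196.1] [473.5 378.8  50. ]
well_mouth 0.59 [321.0, 210.0] [468.  212.8  50. ]
tab_top 0.57 [320.5, 212.0] [467.1 212.5  62. ]
tab_top 0.87 [324.0, 212.6] ((479.9695129394531, 213.46083068847656), (42.56404113769531, 63.72227096557617), 83.4981460571289)
guard 0.71 [321.9, 207.5] ((470.67059326171875, 213.45138549804688), (75.62495422363281, 84.03125), 82.79401397705078)
```

View pics/w1.png

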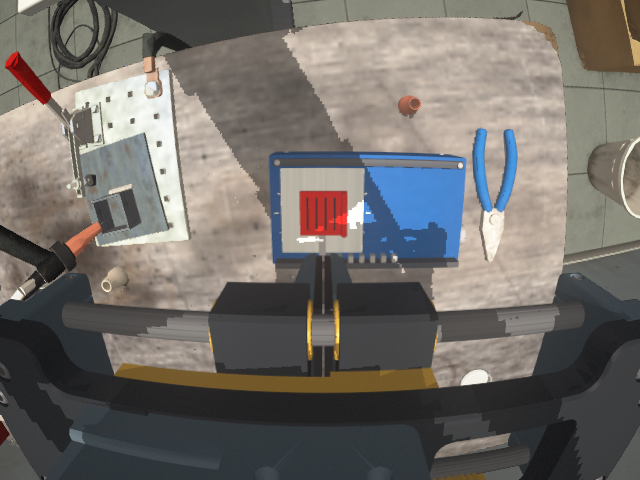

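The wrist view shows the tab at about (323, 212), with its lip on the right (+y) and the closed fingers straight above. I'm going down beside the lip.

Request:
send_rows([
  [[0, 0, 0, -0.01, -0.012, -0.2, 1], [0, 0, 0, 0, 0, -0.2, 1], [0, 0, 0, 0, 0, -0.2, 1], [0, 0, 0, 0, 0, -0.08, 1], [0, 0, 0, 0, 0, -0.015, 1], [0, 0, 0, 0, 0, -0.015, 1], [0, 0, 0, 0, 0, 0, 1]],
])

```text
time_s: 3.9
ee_pos: [470.2, 213.6, 72.9]
ee_rot: [179.9, 0.1, 172.9]
force: [0.9, -0.9, 0.0]
gripper_width: 0.7
gripper_force: 0.0
```

Request:
send_rows([
  [[0, 0, 0, 0, -0.003, -0.025, 1], [0, 0, 0, 0, 0, -0.025, 1], [0, 0, 0, 0, 0, -0.015, 1], [0, 0, 0, 0, 0, 0, 1], [0, 0, 0, 0, 0, 0, 1]],
])

```text
time_s: 4.4
ee_pos: [470.0, 212.8, 59.4]
ee_rot: [180.0, 0.1, 172.9]
force: [2.1, 0.4, 2.9]
gripper_width: 0.4
gripper_force: 1.6
```

Request:
send_rows([
  [[0, 0, 0, 0, 0, -0.012, 1], [0, 0, 0, 0, 0, -0.008, 1], [0, 0, 0, 0, 0, 0, 1], [0, 0, 0, 0, 0, 0, 1]],
])

```text
time_s: 4.8
ee_pos: [470.0, 212.9, 56.2]
ee_rot: [179.9, 0.1, 172.9]
force: [-0.4, -1.3, 10.0]
gripper_width: 0.7
gripper_force: 5.5
```

Request:
send_rows([
  [[0, 0, 0, 0.003, 0.02, 0, 1], [0, 0, 0, 0.003, 0.025, 0, 1], [0, 0, 0, 0.003, 0.025, 0, 1], [0, 0, 0, 0.003, 0.025, 0, 1], [0, 0, 0, 0.003, 0.025, 0, 1], [0, 0, 0, 0, 0, 0, 1]],
])

```text
time_s: 5.4
ee_pos: [473.1, 237.5, 56.2]
ee_rot: [179.9, 0.1, 173.0]
force: [-0.6, 0.2, 10.0]
gripper_width: 0.5
gripper_force: 5.1
```

Request:
send_rows([
  [[0, 0, 0, 0.004, 0.03, 0, 1], [0, 0, 0, 0.004, 0.03, 0, 1], [0, 0, 0, 0.003, 0.03, 0, 1], [0, 0, 0, 0.004, 0.03, 0, 1], [0, 0, 0, 0.004, 0.03, 0, 1], [0, 0, 0, 0.003, 0.03, 0, 1], [0, 0, 0, 0.004, 0.03, 0, 1], [0, 0, 0, 0.004, 0.03, 0, 1], [0, 0, 0, 0.003, 0.03, 0, 1], [0, 0, 0, 0, 0, 0, 1]],
])

```text
time_s: 6.4
ee_pos: [479.9, 291.8, 56.2]
ee_rot: [179.9, 0.1, 173.0]
force: [-0.6, 0.9, 9.4]
gripper_width: 0.5
gripper_force: 4.6
```

Request:
send_rows([
  [[0, 0, 0, 0.002, 0.015, 0, 1], [0, 0, 0, 0.002, 0.015, 0, 1], [0, 0, 0, 0.001, 0.01, 0, 1], [0, 0, 0, 0.001, 0.01, 0, 1], [0, 0, 0, 0, 0, 0, 1]],
])

```text
time_s: 6.9
ee_pos: [480.1, 298.1, 56.1]
ee_rot: [-179.7, 0.0, 173.0]
force: [-0.9, -9.0, 13.3]
gripper_width: 0.1
gripper_force: 6.7
```

At the stop (-9 N). Now lifting straight up.

Request:
send_rows([
  [[0, 0, 0, 0, 0, 0.02, 1], [0, 0, 0, 0, 0, 0.03, 1], [0, 0, 0, 0, 0, 0.05, 1], [0, 0, 0, -0.01, -0.1, 0.2, 1], [0, 0, 0, -0.03, -0.21, 0.2, 1], [0, 0, 0, -0.03, -0.1, 0.2, 0], [0, 0, 0, 0, 0, 0, 0], [0, 0, 0, 0, 0, 0, 0]],
])

```text
time_s: 7.7
ee_pos: [467.3, 224.8, 190.3]
ee_rot: [179.9, 0.1, 172.9]
force: [-0.1, -0.6, 0.4]
gripper_width: 21.6
gripper_force: 0.0
```

Run:
```python
from h import *
np.set_printoptions(precision=1,suppress=True)
s=env.state();print(s["time_s"],s["ee_pos"],s["ee_rot"],s["qpos"],s["gripper_width"])
im,d=optics.grab_frame("wrist");save("w2.png",im)
for n,z in(("housing",0),("well_mouth",50),("tab_top",62),("knob_top",42)):
    for r in optics.place_of("wrist",n)[:2]: print(n,r["conf"],r["at"],wray(s,r["at"],z))
for c in("top","scene"):
    im,d=optics.grab_frame(c);save(c+"2.png",im)
    for n,z in(("well_mouth",50),("knob_top",42),("tab_top",62)):
        for r in optics.place_of(c,n)[:2]:
            print(c,n,round(r["conf"],2),np.array(r["at"]),unproj(c,r["at"],z=z))
```

```text
7.7 [467.3 224.8 190.3] [179.9   0.1 172.9] [ 24.4  14.1  99.2   0.   66.5 -58.5] 21.64042952571257
housing 0.68 [355.4, 210.3] [474.9 255.3   0. ]
well_mouth 0.78 [312.9, 222.3] [469.1 214.6  50. ]
tab_top 0.6 [407.7, 221.6] [475.3 294.7  62. ]
knob_top 0.59 [315.0, 219.8] [469.1 216.2  42. ]
top well_mouth 0.71 [405.3 279.5] [471.2 210.8  50. ]
top tab_top 0.83 [353.3 274.1] [480.1 291.5  62. ]
top tab_top 0.54 [276.9 276.6] [478.5 406.9  62. ]
scene well_mouth 0.73 [357.4 297.5] [469.  214.5  50. ]
scene well_mouth 0.27 [408.1 284.2] [529.9 170.3  50. ]
scene knob_top 0.83 [355.7 299.7] [470.5 217.6  42. ]
scene tab_top 0.8 [312.5 261.1] [480.8 296.7  62. ]
```

View pics/w2.png

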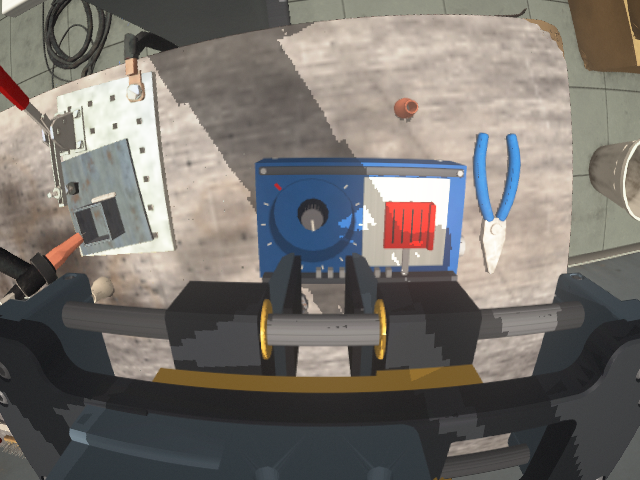

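The guard is open with its tab at about (410, 225). The well is uncovered, with the knob at about (313, 216) and the red end stroke at (278, 187). I'm zooming in on the knob's line.

Run:
```python
import cv2
a=cv2.imread("pics/w2.png")[160:280,255:375]
b=cv2.imread("pics/scene2.png")[270:330,320:400]
cv2.imwrite("pics/k2.png",cv2.hconcat([cv2.resize(a,(400,400),interpolation=2),cv2.resize(b,(400,400),interpolation=2)]))
```

```text
(no output)
```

View pics/k2.png

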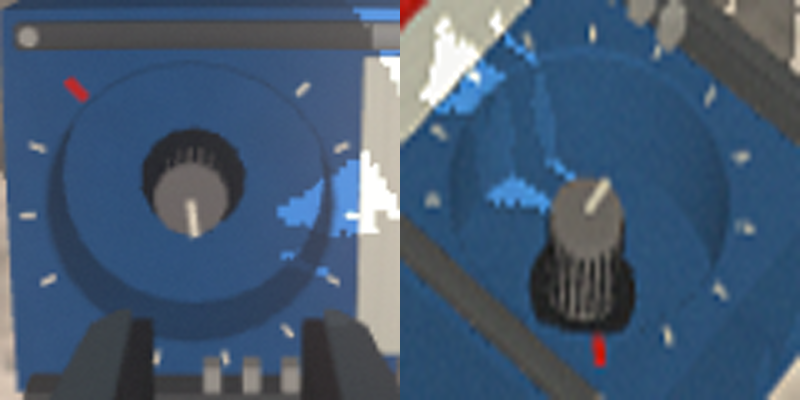

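The knob line points to the +x side of the housing. The red stroke is about 135-140° clockwise from it, so one twist within joint 6's range will do. I'm descending with the fingers about 32 mm apart.

Request:
send_rows([
  [[0, 0, 0, 0.012, -0.051, -0.1, 0.3], [0, 0, 0, 0, 0, -0.2, 0.3], [0, 0, 0, 0, 0, -0.2, 0.3], [0, 0, 0, 0, 0, -0.1, 0.3], [0, 0, 0, 0, 0, 0, 0.3], [0, 0, 0, 0, 0, 0, 0.3]],
], grip_force=15)

```text
time_s: 8.95
ee_pos: [470.0, 214.6, 69.7]
ee_rot: [180.0, 0.0, 172.9]
force: [0.2, 0.0, -0.1]
gripper_width: 31.9
gripper_force: 0.0
```

Run:
```python
from h import *
np.set_printoptions(precision=1,suppress=True)
s=env.state();print(s["time_s"],s["ee_pos"],s["ee_rot"],s["gripper_width"])
a,d=optics.grab_frame("wrist")
for n,z in(("well_mouth",50),("knob_top",42)):
    for r in optics.place_of("wrist",n)[:2]: print(n,r["conf"],r["at"],wray(s,r["at"],z))
b,_=optics.grab_frame("scene")
for n,z in(("well_mouth",50),("knob_top",42)):
    for r in optics.place_of("scene",n)[:2]: print(n,r["conf"],r["at"],unproj("scene",r["at"],z=z))
save("k3.png",cv2.hconcat([cv2.resize(a[150:350,220:420],(400,400),interpolation=2),cv2.resize(b[230:330,310:410],(400,400),interpolation=2)]))
```

```text
8.95 [470.  214.6  69.7] [180.    0.  172.9] 31.884450191081154
well_mouth 0.74 [322.0, 273.2] [470.4 212.6  50. ]
well_mouth 0.61 [453.9, 94.6] [381.1 293.3  50. ]
knob_top 0.69 [323.9, 263.9] [468.1 213.9  42. ]
well_mouth 0.97 [358.8, 300.9] [464.9 209.8  50. ]
knob_top 0.74 [356.3, 298.9] [472.2 217.7  42. ]
```

View pics/k3.png

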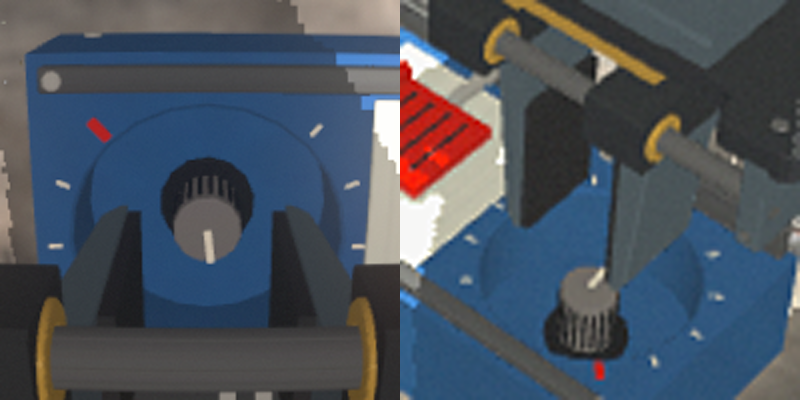

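The knob sits midway between the fingers in the wrist view. Next I go down over it and close.

Request:
send_rows([
  [[0, 0, 0, 0, 0, -0.1, 0.3], [0, 0, 0, 0, 0, -0.07, 0.3], [0, 0, 0, 0, 0, -0.045, 0.3], [0, 0, 0, 0, 0, 0, 0.3], [0, 0, 0, 0, 0, 0, 1], [0, 0, 0, 0, 0, 0, 1], [0, 0, 0, 0, 0, 0, 1], [0, 0, 0, 0, 0, 0, 1]],
], grip_force=15)

```text
time_s: 10.05
ee_pos: [470.1, 214.8, 27.0]
ee_rot: [179.9, 0.1, 172.9]
force: [-0.4, 0.3, 2.2]
gripper_width: 19.1
gripper_force: 15.0
```

Request:
send_rows([
  [[0, 0, -0.09, 0, 0, 0, 1], [0, 0, -0.09, 0, 0, 0, 1], [0, 0, -0.09, 0, 0, 0, 1], [0, 0, -0.09, 0, 0, 0, 1], [0, 0, -0.09, 0, 0, 0, 1], [0, 0, -0.09, 0, 0, 0, 1], [0, 0, -0.09, 0, 0, 0, 1], [0, 0, -0.09, 0, 0, 0, 1], [0, 0, -0.09, 0, 0, 0, 1], [0, 0, -0.09, 0, 0, 0, 1]],
])

```text
time_s: 11.05
ee_pos: [469.7, 214.4, 27.0]
ee_rot: [180.0, -0.0, 91.6]
force: [-0.9, 0.0, 3.2]
gripper_width: 19.4
gripper_force: 15.0
```

```bash
python3 -c "
from h import *
s=env.state();print(s['torque'],s['qpos'])"
```

```text
[-0.10236942  0.17637366  0.04464198] [ 2.32687235e+01  2.43247335e+01  1.11561365e+02 -2.00315717e-02
  4.40697650e+01  2.16485739e+01]
```

Request:
send_rows([
  [[0, 0, -0.09, 0, 0, 0, 1], [0, 0, -0.09, 0, 0, 0, 1], [0, 0, -0.09, 0, 0, 0, 1], [0, 0, -0.09, 0, 0, 0, 1], [0, 0, -0.09, 0, 0, 0, 1], [0, 0, -0.04, 0, 0, 0, 1]],
])

```text
time_s: 11.65
ee_pos: [469.4, 214.5, 26.9]
ee_rot: [-180.0, -0.0, 47.6]
force: [-1.4, 1.1, 4.0]
gripper_width: 19.4
gripper_force: 15.0
```

```bash
python3 -c "
from h import *
s=env.state();print(s['torque'],s['qpos'])"
```

```text
[0.02093892 0.43026898 0.04320044] [2.32809363e+01 2.43268241e+01 1.11570074e+02 8.77972496e-03
 4.40960882e+01 6.56427174e+01]
```

Request:
send_rows([
  [[0, 0, -0.04, 0, 0, 0, 1], [0, 0, -0.04, 0, 0, 0, 1], [0, 0, -0.04, 0, 0, 0, 1], [0, 0, -0.04, 0, 0, 0, 1], [0, 0, 0, 0, 0, 0, 1]],
])

```text
time_s: 12.15
ee_pos: [469.3, 214.6, 26.9]
ee_rot: [-180.0, -0.0, 33.4]
force: [-2.4, 1.6, 5.5]
gripper_width: 19.5
gripper_force: 15.0
```

```bash
python3 -c "
from h import *
s=env.state();print(s['torque'],s['qpos'])"
```

```text
[ 0.06959179  0.55986202 -0.0096508 ] [2.32857393e+01 2.43257659e+01 1.11569756e+02 2.16047509e-02
 4.40959838e+01 7.98256318e+01]
```

Request:
send_rows([
  [[0, 0, -0.03, 0, 0, 0, 1], [0, 0, -0.03, 0, 0, 0, 1], [0, 0, -0.03, 0, 0, 0, 1]],
])

```text
time_s: 12.45
ee_pos: [469.4, 214.7, 26.9]
ee_rot: [-180.0, -0.0, 25.3]
force: [-2.9, 0.6, 4.6]
gripper_width: 19.6
gripper_force: 15.0
```

```bash
python3 -c "
from h import *
s=env.state();print(s['torque'],s['qpos'])
a,d=optics.grab_frame('wrist');save('w4.png',a)
b,_=optics.grab_frame('scene')
save('k4.png',cv2.hconcat([cv2.resize(a[100:400,170:470],(400,400),interpolation=2),cv2.resize(b[250:330,320:400],(400,400),interpolation=2)]))"
```

```text
[0.13427485 0.52531281 0.14653287] [2.32916030e+01 2.43267773e+01 1.11569889e+02 2.14330540e-02
 4.40899018e+01 8.79285632e+01]
```

View pics/k4.png

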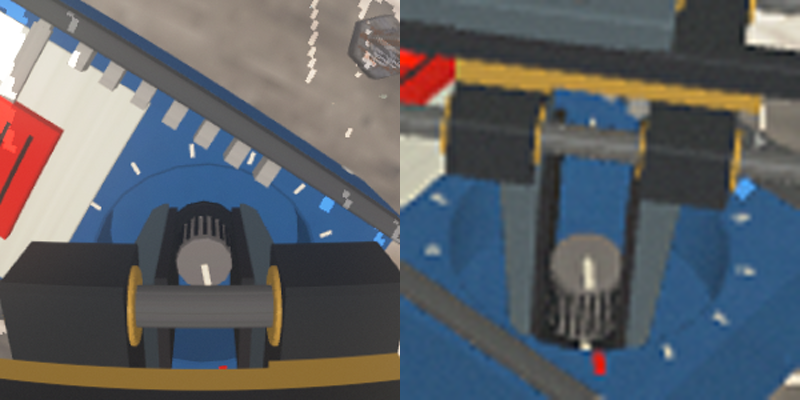

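The torque rose to 0.15 N m and the knob line points at the red stroke (223, 367), so the knob is at the stop. A last small push will confirm it.

Request:
send_rows([
  [[0, 0, -0.03, 0, 0, 0, 1], [0, 0, -0.03, 0, 0, 0, 1]],
])

```text
time_s: 12.75
ee_pos: [469.2, 214.6, 26.8]
ee_rot: [-180.0, 0.0, 20.0]
force: [-3.5, 1.9, 5.5]
gripper_width: 19.3
gripper_force: 15.0
```

```bash
python3 -c "
from h import *
s=env.state();print(s['torque'],s['qpos'],s['ee_rot'])"
```

```text
[0.2082748  0.77164758 0.11964854] [2.32946408e+01 2.43388013e+01 1.11578633e+02 2.85619001e-02
 4.40990903e+01 9.33230239e+01] [-1.79981121e+02  1.76523339e-02  1.99511055e+01]
```

The torque has levelled off, so the fingers are slipping against the stop. I'm opening and lifting away.

Request:
send_rows([
  [[0, 0, 0, 0, 0, 0, 0.3], [0, 0, 0, 0, 0, 0, 0.3], [0, 0, 0, 0, 0, 0, 0.3], [0, 0, 0, 0, 0, 0.05, 0.3], [0, 0, 0, 0, 0, 0.1, 0.3], [0, 0, 0, 0, 0, 0.2, 0.3], [0, 0, 0, 0, 0, 0.2, 0.3], [0, 0, 0, 0, 0, 0.2, 0.3], [0, 0, 0, 0, 0, 0.1, 0.3], [0, 0, 0, 0, 0, 0, 0.3], [0, 0, 0, 0, 0, 0, 0.3]],
])

```text
time_s: 13.85
ee_pos: [469.1, 214.2, 196.2]
ee_rot: [180.0, 0.0, 20.0]
force: [-0.4, -0.1, -1.2]
gripper_width: 31.8
gripper_force: 0.0
```

Run:
```python
from h import *
np.set_printoptions(precision=1,suppress=True)
s=env.state();print(s["ee_pos"],s["force"])
a,d=optics.grab_frame('wrist');save('w5.png',cv2.resize(a[60:360,120:520],(800,600),interpolation=2))
for c in("top","scene"):
    im,d=optics.grab_frame(c)
    for n,z in(("tab_top",62),("nozzle",0),("bolt",0),("cutters",0)):
        for r in optics.place_of(c,n)[:1]: print(c,n,round(r["conf"],2),unproj(c,r["at"],z=z))
```

```text
[469.1 214.2 196.2] [-0.4 -0.1 -1.2]
top nozzle 0.56 [381.6 316.7   0. ]
top bolt 0.69 [568.4 183.5   0. ]
top cutters 0.67 [482.9 408.7   0. ]
scene tab_top 0.72 [479.4 295.7  62. ]
scene nozzle 0.78 [372.4 315.6   0. ]
scene bolt 0.6 [570.2 187.2   0. ]
scene cutters 0.88 [496.9 404.4   0. ]
```

View pics/w5.png

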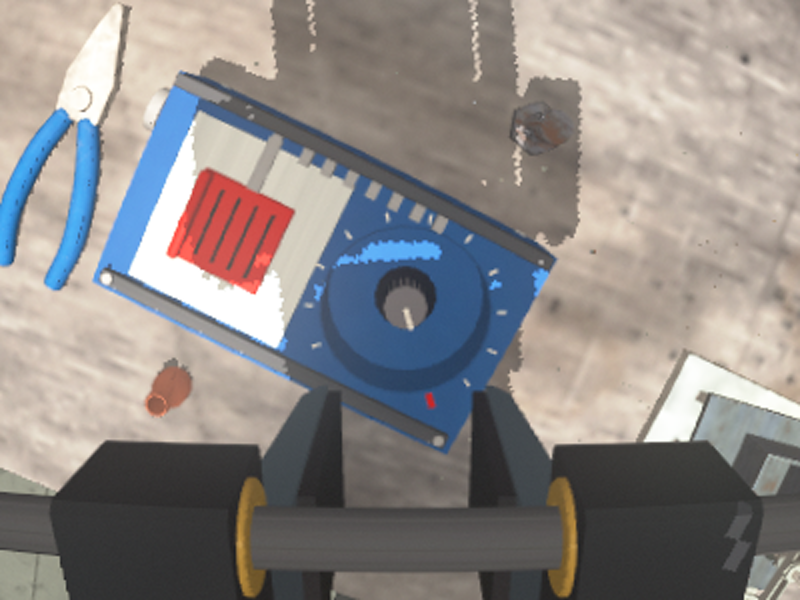

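The guard is open with its tab at (235, 230). The knob line at (408, 320) points to the red stroke at (430, 400), and the nozzle, bolt and cutters are where they were.

```bash
python3 -c "
from workcell import env
print(env.job_done())"
```

```text
the job is handed in; nothing more can be done
None
```

The guard is fully open with its tab released, the knob is turned clockwise to its end stop, the nozzle, bolt and cutters were not disturbed, and I handed the job in at about 14 s of the 61 s allowed.

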